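Load a microplate under the reader's spring cover

TASK

Load the well plate into the plate reader: press the treadle down with one fingertip so that the spring-closed cover stands open, and, while it is held open, push the plate along its lane with the other fingertip until it lies fully inside, behind the cover's lip. Then let go of the treadle so that the cover springs fully shut behind the plate. Only press and push: do not pick up, lift or tip the plate, and leave everything else where it is.

Things in the scene. Friction and masses are not known exactly. Their poses are not given: they have to be found in the camera images.
- plate_reader: Low fixed plate reader. Origin: on the worktop under the middle of its mouth (front face of the shut cover's lip). x: along the lane into the machine, y: left, z: up. Floor top z = 6 mm. Open lane x = -175 to 0 mm, walls' inner faces y = +-44 mm, tops z = 15 mm (right of the bay 23). Bay x = 0 to end stop 138 mm. Housing over x = 77 to 155 mm, 54 mm high. Plate fully in: its centre at x = 67 to 76 mm.
- hinge (a point): Point on the hinge axis of cover and treadle, at the mouth: reader's x = 0, y = 54 mm, z = 10 mm. The axis is parallel to the reader's x: a rod 8 mm thick along the lane's left wall, with three bracket blocks 16 mm high, 11 mm wide.
- lip (a point): Middle of the lower edge of the cover's lip. The aluminium cover (top z = 29 mm shut) spans the lane from x = 34 to 73 mm in the reader's frame; a strip reaches forward to x = 0 along the right edge only (y = -25 to -44 mm) and carries the lip (x = 0 to 3 mm), which hangs to z = 9 mm and blocks the plate. Left of the strip, x = 0 to 34 mm is left free for a finger.
- cover (a joint): Hinge of cover and treadle, one rigid part, in rad: 0 = shut, 0.35 = treadle level and cover well open, 0.5 = stop. The plate passes under the lip above about 0.18. A spring shuts it when the treadle is let go; holding it open takes roughly 4 to 8 N at the middle of the treadle's width.
- treadle (a point): Centre of the upper face of the treadle, an aluminium strip left of the lane, 225 mm long (reader's x = -205 to 20 mm), reaching 2 to 46 mm outward from the hinge axis. Shut, it slopes up to the left by 0.35 rad; pressed level (joint 0.35) its top is at z = 11.5 mm, so a fingertip at the same height beside it can push the plate. A finger may slide along it.
- plate: White 96-well plate, 86 wide x 128 long x 15 mm (solid body 82 x 124 x 13 mm), about 55 g, loose, lying in the open lane on the 6 mm floor, its long side along the lane. Origin: centre of its underside. Its own y axis is its long axis (along the reader's x); its own x axis lies across the lane.
- plate_lid: Bystander: clear plate lid, 86 x 128 x 9 mm, lying on the worktop right of the lane. Origin: centre of its underside.
- tape: Bystander: roll of label tape lying flat, 62 mm across, 19 mm high. Origin: centre of its underside.
- marker: Bystander: white marker pen, 142 mm long, 14 mm high, lying left of the treadle. Origin: centre of its underside.
- amber_bottle: Bystander: amber reagent bottle, 42 mm across, 81 mm high. Origin: centre of its underside.
- drop_bottle: Bystander: small white reagent bottle with a cap, 33 mm across, 69 mm high. Origin: centre of its underside.
- lab_timer: Bystander: standing timer, 36 x 58 x 66 mm. Origin: centre of its underside.
- desk_calculator: Bystander: pocket calculator, 118 x 68 x 13 mm. Origin: centre of its underside.
Mind the look-alikes: they are no part of the job. Leave any blue look-alike of the plate alone.

How it is judged:
By the outcome, as a careful person would: the job done as asked, in the order asked, and still so for the second after the job is handed in, with the robot touching nothing.
It also fails if it takes over 48 s, if anything falls off the work surface, if the arm or the gripper's body presses on something with over 40 N, if the wrist force passes 120 N, or if a joint passes its speed limit or range.

ROBOT

A 7-joint arm with a two-finger parallel gripper is mounted at the origin on a cart in front of the work surface, level with it; the furniture and walls round the work are solid. World frame = base frame: x ahead of the robot, y to its left, z up, the work surface at z = 0. Lengths are in m, angles in rad, forces in N, time in s.
With the tool pointing down it reaches from about 0.4 to 0.85 m from the base axis. Payload 10.4 kg.
Tool frame: the origin (TCP) lies on the centre line of the jaws, within the pads' length; the fingertips stand 17 mm ahead of it and the grasp point (between the pads) lies 2 mm behind it (manip.tcp_to_tips is the distance from the TCP to the fingertips, in m); z points along the fingers, x is the direction in which the jaws open and shut, and the axes are right-handed (so a half turn about z gives the same grasp; the last joint's range is limited). The gripper opens to 85 mm and grips with 20 to 120 N. Pads are 22 mm wide; open, the fingers measure 114 mm over their backs; the gripper's body (76 mm by 85 mm) begins 54 mm behind the grasp point. The pads swing forward as they close: fully open they stand 13 mm farther back than shut.
Start: joints at [1.188, 0.332, -0.065, 1.46, 0.022, 1.35, -0.088], TCP at [0.22, -0.585, 0.248] pointing down, gripper open.
Joint ranges: [-2.6, 2.6], [-0.5, 2.12], [-1.47, 1.34], [0.16, 2.42], [-1.27, 4.41], [0.06, 2.06], [-2.6, 2.6]. Speed limits (rad/s): [2.22, 2.22, 2.79, 2.79, 3.14, 3.14, 3.14].

INTERFACE

Orientations are given as a unit quaternion [x, y, z, w].
In Python, from workcell import manip gives the robot as it stands.
- The arm moves only by the shell command python3 -m pendant 'ROWS' [FORCE]. ROWS is JSON, a list of rows, each a list of 3 entries, a list of its own where there are three numbers: the shift along the world's x, y, z in cm, then the turn, a rotation vector about the world's x, y, z in degrees, then the closure in counts, from 0 (fully open) to 255 (shut). A call has 1 to 12 rows; each row shifts and turns the pose as measured when the row begins; what a row does not reach is not made up. A row lasts 1/8 s, in which the tool goes at most 62.5 mm and 10.7 degrees, less where a joint would pass 70% of its speed; a pose out of reach is approached as far as the arm can. A call is refused whole if a number of a shift passes 6.25 or a number of a turn 10.7, either way. A call with a gripper value outside its range is refused whole. The fingers move at their own pace and stop on an object; FORCE is the grip in N (left out, the last holds). Time passes only in rows, so rows that do not move let the fingers close. It gives the time, the measured TCP pose, the force and the opening at its end, in the units of the state.
- manip.get_obs(): the state, without advancing time (a new reading comes with each control period).
- manip.camera(name): name is "scene" or "top" or "wrist"; returns a dict with "pixels" (420x560x3 uint8, red, green, blue), "range_z" (420x560 float32, m along the optical axis (not along the pixel's ray), 0 where there is no reading), "K" (3x3 intrinsics, pixels), "origin" and "rotation" of the camera in the world; the wrist camera has in their place "hand_eye" (4x4, takes a point from camera to tool coordinates, whose origin is the TCP and whose axes are the tool frame's). Camera axes: x right, y down, z forward; pixel columns grow to the right and rows downward; lengths in m; the calibration is good to about 2 mm. A picture is of the moment at which its call begins: read the wrist's pose just before it.
- manip.hand_in(): hands the job in, once; it reports no verdict.
The state is a dict: "clock": time; "joint_pos": joint angles; "joint_velocities": joint speeds; "tau": joint torques, N m; "position": TCP position; "ee_rot": TCP orientation; "ft_force": force on the tool from outside, world axes, zero at the start; "torque": the same for the moment, N m; "grip_width": opening from 0.0 (shut) to 1.0 (fully open).
Only numpy, scipy, OpenCV 4.12 (cv2) and the standard library are available. Lean on these libraries where they do the work, as an engineer would, in place of code of your own. Each camera call takes 0.05 s, during which the arm holds its last target.

## Working session

There is one attempt and no reset: what is moved stays moved. The work goes in short steps, Python scripts to look and compute and a shell command to move; the robot and the scene stay as the last step left them, time stands still between calls to the robot, and variables do not carry over. Pictures are saved under pics/ and viewed, and the job is handed in when it is done.

```bash
ls; mkdir -p pics
python3 - <<'E'
from workcell import manip
import cv2
print(manip.get_obs()); print(manip.tcp_to_tips)
for n in ["scene","top","wrist"]:
    c=manip.camera(n); cv2.imwrite(f"pics/{n}0.png",c["pixels"][:,:,::-1])
    print(n,c["K"].tolist(),c.get("origin"),c.get("rotation"),c.get("hand_eye"))
E
```

```text
pics
{'clock': 0.0, 'joint_pos': array([ 1.18841273,  0.33286751, -0.06468253,  1.46091863,  0.02161242,
        1.34991004, -0.08849267]), 'joint_velocities': array([ 0.00051871,  0.00012684,  0.00151473,  0.00030973, -0.00119417,
        0.00031422, -0.00076824]), 'tau': array([-1.26644609e-03, -6.25442433e+01,  4.81029530e-02, -3.91606879e+01,
        1.60632259e-02,  9.82823898e-03,  2.81395285e-05]), 'position': array([ 0.21990635, -0.58466721,  0.24752944]), 'ee_rot': array([ 8.22217786e-01, -5.69172572e-01, -6.01343802e-04, -3.65840727e-04]), 'ft_force': array([-0.02365431,  0.44187681,  0.67143687]), 'torque': array([-0.01614671, -0.05023228, -0.0093115 ]), 'grip_width': 0.9994195489844463}
0.017
scene [[426.6368115097848, 0.0, 285.0335060926917], [0.0, 426.6368115097848, 211.81259009821127], [0.0, 0.0, 1.0]] [-0.00907937  0.5793177   0.41534279] [-0.33736202  0.77450931 -0.49317767  0.20760052] None
top [[507.71264268542086, 0.0, 273.6172798049334], [0.0, 507.71264268542086, 212.65144026171362], [0.0, 0.0, 1.0]] [0.46611557 0.0564008  1.09663638] [ 0.71324798 -0.69939951  0.02473743 -0.03880333] None
wrist [[365.07461071433573, 0.0, 279.5866772095076], [0.0, 365.07461071433573, 212.90261923646122], [0.0, 0.0, 1.0]] None None [[ 9.99999915e-01 -3.19930456e-04 -2.59274476e-04  1.02339369e-03]
 [ 3.83434697e-04  9.53023122e-01  3.02897312e-01 -7.64346466e-02]
 [ 1.50188496e-04 -3.02897385e-01  9.53023164e-01 -1.26206176e-01]
 [ 0.00000000e+00  0.00000000e+00  0.00000000e+00  1.00000000e+00]]
```

View pics/top0.png

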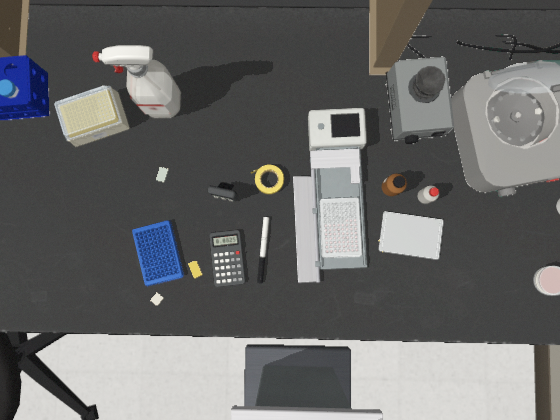

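View pics/scene0.png

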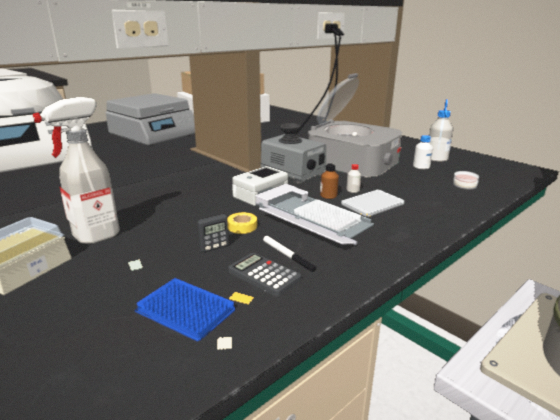

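```bash
cat > h.py <<'E'
from workcell import manip
import numpy as np, cv2
from scipy.spatial.transform import Rotation as R
def pose(c,o=None):
    if "hand_eye" in c:
        T=np.eye(4);T[:3,:3]=R.from_quat(o["ee_rot"]).as_matrix();T[:3,3]=o["position"]
        return T@c["hand_eye"]
    T=np.eye(4);r=np.array(c["rotation"]);T[:3,:3]=R.from_quat(r).as_matrix() if r.size==4 else r;T[:3,3]=c["origin"];return T
def xyz(c,T):
    K=c["K"];h,w=c["range_z"].shape;u,v=np.meshgrid(np.arange(w),np.arange(h));z=c["range_z"]
    P=np.stack([(u-K[0,2])/K[0,0]*z,(v-K[1,2])/K[1,1]*z,z],-1)
    return P@T[:3,:3].T+T[:3,3]
def onplane(c,T,u,v,z):
    K=c["K"];d=T[:3,:3]@np.array([(u-K[0,2])/K[0,0],(v-K[1,2])/K[1,1],1]);return T[:3,3]+d*(z-T[2,3])/d[2]
def proj(c,T,p):
    q=T[:3,:3].T@(np.array(p)-T[:3,3]);k=c["K"]@q;return k[:2]/k[2]
def read(): 
    o=manip.get_obs();print("clk",round(o["clock"],3),"p",o["position"].round(4),"rotvec",(R.from_quat(o["ee_rot"])).as_matrix().round(3).tolist(),"F",o["ft_force"].round(1),"g",round(o["grip_width"],3));return o
E
python3 - <<'E'
from h import *
c=manip.camera("top");T=pose(c);P=xyz(c,T);np.save("P.npy",P)
x0,y0,x1,y1=280,95,380,295
im=c["pixels"][y0:y1,x0:x1,::-1];im=cv2.resize(im,None,fx=3,fy=3,interpolation=cv2.INTER_CUBIC)
z=P[y0:y1,x0:x1,2];zz=cv2.applyColorMap(np.clip(z/0.06*255,0,255).astype(np.uint8),2);zz=cv2.resize(zz,None,fx=3,fy=3,interpolation=cv2.INTER_NEAREST)
cv2.imwrite("pics/crop0.png",np.hstack([im,zz]))
E
```

```text
(no output)
```

View pics/crop0.png

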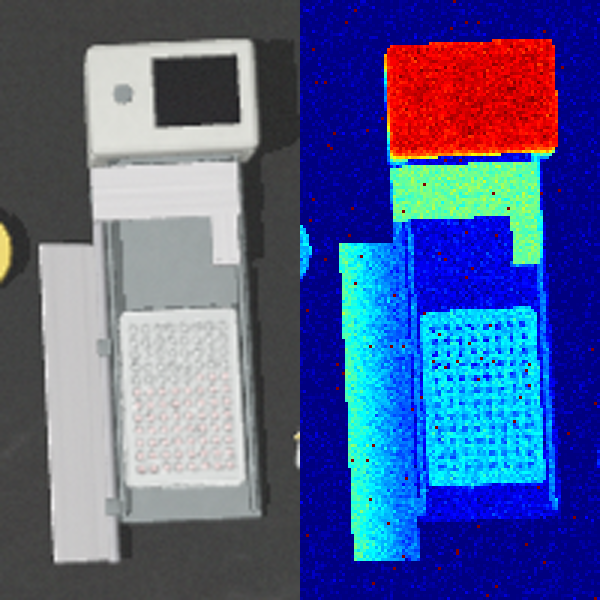

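Run:
```python
from h import *
c=manip.camera("top");T=pose(c)
f=lambda a,b,z:onplane(c,T,280+(a+.5)/3-.5,95+(b+.5)/3-.5,z)*1000
pts={"lipL":(213,265,.029,0,-25),"lipR":(240,264,.029,0,-44),"strip in":(213,218,.029,34,-25),"covFL":(92,218,.029,34,None),"housFL":(90,155,.054,77,None),"housFR":(258,149,.054,77,None),"housBL":(88,47,.054,155,None),"housBR":(251,40,.054,155,None),
"trOF":(55,562,.027,-205,None),"trOB":(40,243,.027,20,None),"trIF":(118,559,.012,-205,None),"trIB":(92,243,.012,20,None),"laneFR":(261,515,.015,-175,None),
"floorFL":(124,519,.006,-175,44),"pFL":(127,487,.021,0,0),"pFR":(244,482,.021,0,0),"pBL":(120,313,.021,0,0),"pBR":(236,308,.021,0,0)}
W={}
for k,(a,b,z,rx,ry) in pts.items():
    W[k]=f(a,b,z);print(k,W[k].round(1),rx,ry)
# fit: unknown theta,x0,y0 using reader x and some y
from scipy.optimize import least_squares
def res(q):
    th,x,y=q;r=[]
    for k,(a,b,z,rx,ry) in pts.items():
        if k[0]=='p':continue
        d=W[k][:2]-[x,y];X=d[0]*np.cos(th)+d[1]*np.sin(th);Y=-d[0]*np.sin(th)+d[1]*np.cos(th)
        r.append(X-rx)
        if ry is not None:r.append(Y-ry)
    # parallel edges
    for A,B in(("trOF","trOB"),("housFL","housBL")):
        v=W[B][:2]-W[A][:2];r.append(-v[0]*np.sin(th)+v[1]*np.cos(th))
    return r
s=least_squares(res,[0,500,0],loss="soft_l1");print(s.x,s.fun.round(1));th,x,y=s.x
for k in W:
    d=W[k][:2]-[x,y];print(k,(d[0]*np.cos(th)+d[1]*np.sin(th)).round(1),(-d[0]*np.sin(th)+d[1]*np.cos(th)).round(1))
```

```text
lipL [628.2 -83.2  29. ] 0 -25
lipR [ 629.3 -102.1   29. ] 0 -44
strip in [661.8 -82.9  29. ] 34 -25
covFL [660.3   2.6  29. ] 34 None
housFL [700.1   5.8  54. ] 77 None
housFR [ 706.2 -110.5   54. ] 77 None
housBL [776.8   8.3  54. ] 155 None
housBR [ 783.4 -105.3   54. ] 155 None
trOF [417.9  24.8  27. ] -205 None
trOB [642.1  39.1  27. ] 20 None
trIF [420.3 -20.   12. ] -205 None
trIB [645.2   1.5  12. ] 20 None
laneFR [ 453.3 -119.9   15. ] -175 None
floorFL [448.3 -24.3   6. ] -175 44
pFL [471.  -25.1  21. ] 0 0
pFR [ 476.1 -106.9   21. ] 0 0
pBL [593.9 -18.6  21. ] 0 0
pBR [ 598.9 -100.7   21. ] 0 0
[ -6.23204623 626.70266613 -58.8305809 ] [ 0.3  0.6  0.3  0.6 -0.2 -0.9  2.7 -0.4 -0.3 -1.7 -0.8  0.8  0.4  0.8
  1.6 -1.3 -1.4 -0.4  2.8 -1.4]
lipL 0.3 -24.4
lipR 0.3 -43.4
strip in 33.8 -25.9
covFL 36.7 59.6
housFL 76.6 60.8
housFR 76.7 -55.6
housBL 153.3 59.4
housBR 154.2 -54.4
trOF -204.2 94.2
trOB 20.4 97.0
trIF -204.2 49.3
trIB 21.6 59.3
laneFR -176.3 -52.1
floorFL -176.4 43.6
pFL -153.8 41.7
pFR -152.8 -40.4
pBL -30.7 41.8
pBR -29.9 -40.4
```

Candidates: the plate is the white one in the lane (top 341,228). Look-alikes are the blue plate at (158,252) and the clear lid at (411,235). The treadle is the light strip at (307,230) and the cover with its lip is at (337,165). In the crop, the white plate lies in the lane between the walls, so I choose that one. Reader origin is about (626.7, -58.8) mm with yaw +2.93°, and the plate centre is at reader x ≈ -92.

```bash
python3 -m pendant '[[[1.5,4.5,0],[0,0,-1.5],75],[[1.5,5,0],[0,0,-1.5],75],[[2,5,0],[0,0,-1.5],75],[[2,5,0],[0,0,-1.5],75],[[2,5,0],[0,0,-1.5],75],[[2,5,0],[0,0,-1.5],75],[[2,5,0],[0,0,-1.5],75],[[2,5,0],[0,0,-1.5],75],[[2,5,0],[0,0,-1.5],75],[[2,5,0],[0,0,-1.5],75],[[2,4,0],[0,0,-1.5],75],[[0,0,0],[0,0,0],75]]' 20; python3 -c "
from h import *
read()"
```

```text
clock: 1.75
position: [0.4322, -0.0311, 0.2477]
ee_rot: [0.729, -0.685, 0.002, 0.0]
ft_force: [0.4, -1.7, 0.6]
grip_width: 0.706
clk 1.75 p [ 0.4322 -0.0311  0.2477] rotvec [[0.062, -0.998, 0.002], [-0.998, -0.062, -0.003], [0.003, -0.002, -1.0]] F [ 0.4 -1.7  0.6] g 0.706
```

```bash
python3 -m pendant '[[[1,0.2,-5],[0,0,-0.6],75],[[0.9,0.2,-5],[0,0,0],75],[[0,0,-4],[0,0,0],75],[[0,0,0],[0,0,0],75]]'
python3 - <<'E'
from h import *
o=read()
c=manip.camera("wrist");T=pose(c,o)
th=.0511
def w(x,y,z): return [.6267+x*np.cos(th)-y*np.sin(th),-.0588+x*np.sin(th)+y*np.cos(th),z]
im=c["pixels"][:,:,::-1].copy()
for p in [(-.156,.043,.012),(-.156,-.043,.012),(-.205,.1,.027),(.02,.1,.027),(0,-.025,.029),(-.175,.044,.015),(-.175,-.044,.015)]:
    u=proj(c,T,w(*p));cv2.drawMarker(im,tuple(int(round(a)) for a in u),(0,0,255),0,10)
cv2.imwrite("pics/w1.png",im)
c=manip.camera("scene");cv2.imwrite("pics/s1.png",c["pixels"][100:300,180:440,::-1].repeat(3,0).repeat(3,1))
d=o["position"][:2]-[.6267,-.0588];print((d[0]*np.cos(th)+d[1]*np.sin(th)),(-d[0]*np.sin(th)+d[1]*np.cos(th)))
E
```

```text
clock: 2.25
position: [0.4513, -0.0301, 0.105]
ee_rot: [0.724, -0.69, 0.003, 0.0]
ft_force: [0.7, -0.3, 0.8]
grip_width: 0.711
clk 2.25 p [ 0.4513 -0.0301  0.105 ] rotvec [[0.049, -0.999, 0.004], [-0.999, -0.049, -0.005], [0.005, -0.004, -1.0]] F [ 0.7 -0.3  0.8] g 0.711
-0.17371464063474917 0.0376156434288501
```

View pics/w1.png

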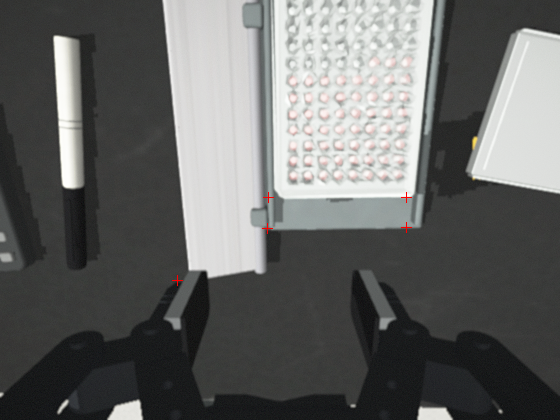

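View pics/s1.png

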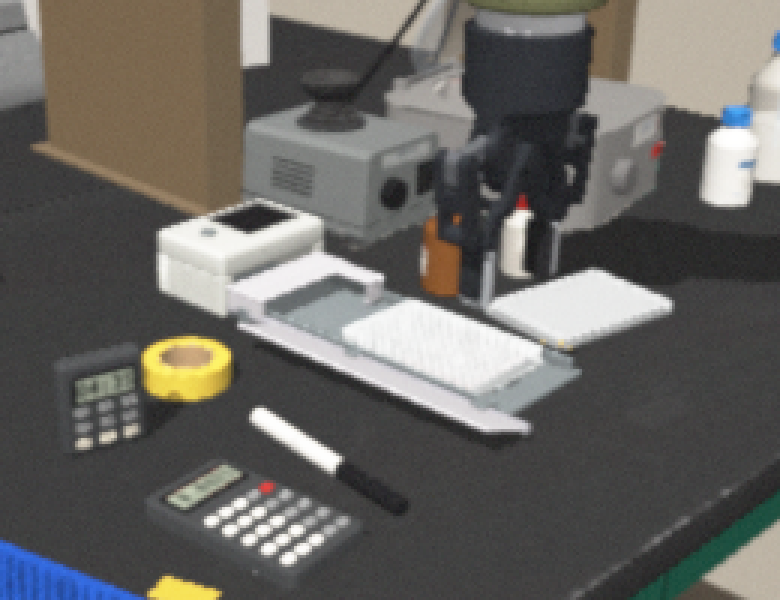

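```bash
python3 -m pendant '[[[0,0.4,-3],[0,0,0],75],[[0,0,-2],[0,0,0],75],[[0,0,-0.5],[0,0,0],75],[[0,0,0],[0,0,0],75]]'
python3 - <<'E'
from h import *
o=read()
c=manip.camera("wrist");cv2.imwrite("pics/w2.png",c["pixels"][:,:,::-1])
c=manip.camera("scene");cv2.imwrite("pics/s2.png",c["pixels"][140:290,240:440,::-1].repeat(4,0).repeat(4,1))
E
```

```text
clock: 2.85
position: [0.4592, -0.0284, 0.0601]
ee_rot: [0.723, -0.691, 0.012, -0.004]
ft_force: [-0.1, -0.3, -0.2]
grip_width: 0.703
clk 2.85 p [ 0.4592 -0.0284  0.0601] rotvec [[0.046, -0.999, 0.022], [-0.999, -0.046, -0.011], [0.012, -0.021, -1.0]] F [-0.1 -0.3 -0.2] g 0.703
```

View pics/w2.png

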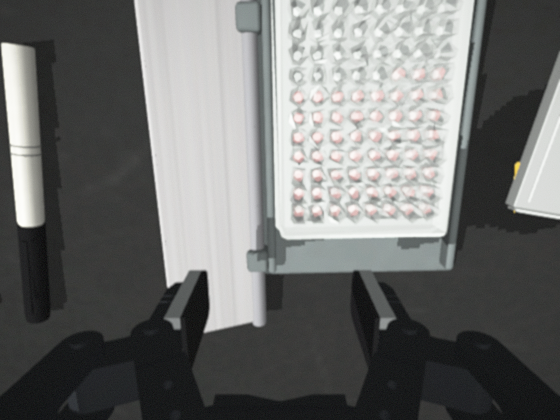

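View pics/s2.png

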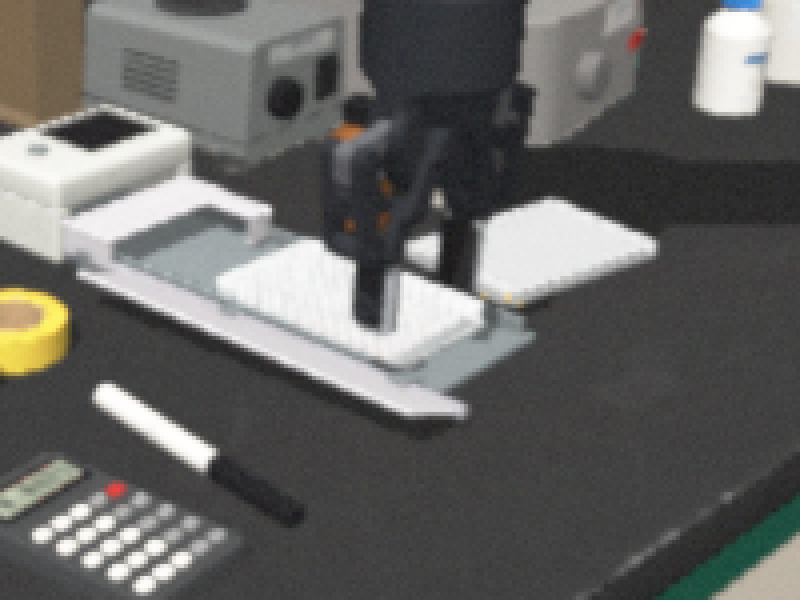

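Run:
```python
from h import *
o=read();print(o["joint_pos"].round(3),o["joint_velocities"].round(3))
```

```text
clk 2.95 p [ 0.4593 -0.0284  0.0601] rotvec [[0.046, -0.999, 0.022], [-0.999, -0.046, -0.011], [0.012, -0.022, -1.0]] F [-0.1  0.7 -0.9] g 0.707
[ 0.586  0.232 -0.677  2.069  0.204  0.878 -1.731] [-0.002  0.003  0.     0.007  0.004 -0.005 -0.003]
```

```bash
python3 -m pendant '[[[-0.5,0.1,0],[0.6,1.2,-0.2],75],[[-0.4,0.1,0],[0,0,0],75],[[0,0,0],[0,0,0],75]]'
python3 - <<'E'
from h import *
o=read();print(o["joint_pos"].round(3))
E
```

```text
clock: 3.32
position: [0.4503, -0.0265, 0.0615]
ee_rot: [0.722, -0.692, 0.001, -0.001]
ft_force: [-0.7, 0.1, 0.1]
grip_width: 0.706
clk 3.325 p [ 0.4503 -0.0265  0.0615] rotvec [[0.042, -0.999, 0.002], [-0.999, -0.042, -0.0], [0.0, -0.002, -1.0]] F [-0.7  0.1  0.1] g 0.706
[ 0.595  0.225 -0.682  2.073  0.181  0.899 -1.716]
```

```bash
python3 -m pendant '[[[0,0,-0.8],[0,0,0.5],75],[[0,0,-0.8],[0,0,0],75],[[0,0,0],[0,0,0],75]]'; python3 -m pendant '[[[0,0,-0.4],[0,0,0],75],[[0,0,-0.3],[0,0,0],75],[[0,0,0],[0,0,0],75]]'
python3 - <<'E'
from h import *
o=read()
c=manip.camera("scene");cv2.imwrite("pics/s3.png",c["pixels"][140:290,240:440,::-1].repeat(4,0).repeat(4,1))
E
```

```text
clock: 3.7
position: [0.45, -0.0265, 0.044]
ee_rot: [0.725, -0.689, 0.0, -0.0]
ft_force: [-0.2, 0.2, 0.4]
grip_width: 0.704
clock: 4.08
position: [0.45, -0.0264, 0.0364]
ee_rot: [0.725, -0.689, 0.0, -0.0]
ft_force: [-0.7, 0.3, 0.3]
grip_width: 0.703
clk 4.075 p [ 0.45   -0.0264  0.0364] rotvec [[0.051, -0.999, 0.001], [-0.999, -0.051, 0.0], [-0.0, -0.001, -1.0]] F [-0.7  0.3  0.3] g 0.703
```

View pics/s3.png

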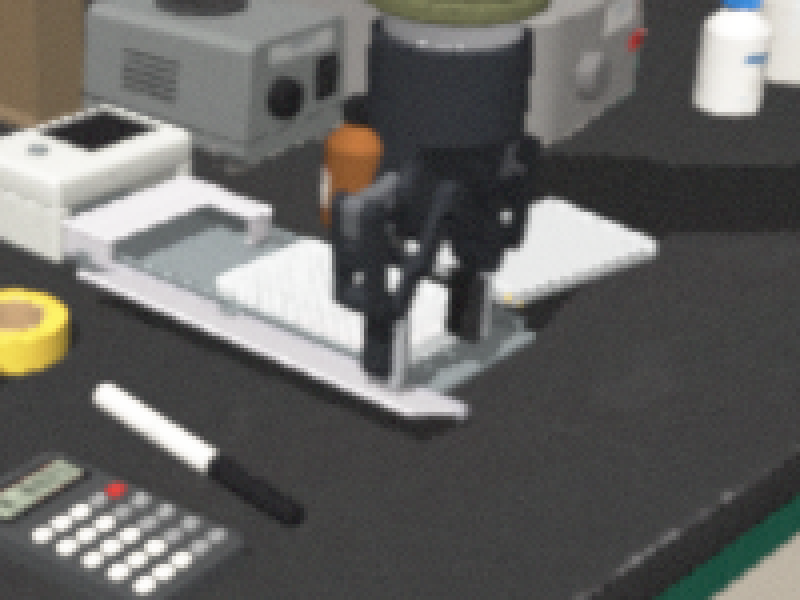

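```bash
for i in 1 2 3; do python3 -m pendant '[[[0,0,-0.2],[0,0,0],75],[[0,0,-0.1],[0,0,0],75]]'; done
```

```text
clock: 4.38
position: [0.4504, -0.0264, 0.0336]
ee_rot: [0.725, -0.689, 0.001, -0.001]
ft_force: [-0.7, 0.9, 0.3]
grip_width: 0.708
clock: 4.62
position: [0.4507, -0.0261, 0.0307]
ee_rot: [0.725, -0.689, 0.001, -0.001]
ft_force: [-1.0, 1.2, 5.0]
grip_width: 0.706
clock: 4.88
position: [0.4508, -0.0257, 0.0277]
ee_rot: [0.725, -0.689, 0.001, -0.001]
ft_force: [-2.0, 3.2, 2.4]
grip_width: 0.71
```

```bash
for i in 1 2; do python3 -m pendant '[[[0,0,-0.2],[0,0,0],75],[[0,0,-0.1],[0,0,0],75]]'; done;  python3 - <<'E'
from h import *
o=read()
c=manip.camera("scene");cv2.imwrite("pics/s4.png",c["pixels"][140:290,240:440,::-1].repeat(4,0).repeat(4,1))
T=pose(c);P=xyz(c,T)
c=manip.camera("top");T=pose(c);P=xyz(c,T);th=.0511
d=P[...,:2]-[.6267,-.0588];X=d[...,0]*np.cos(th)+d[...,1]*np.sin(th);Y=-d[...,0]*np.sin(th)+d[...,1]*np.cos(th);Z=P[...,2]
m=(X>.045)&(X<.07)&(Y>-.04)&(Y<.045)&(Z>.02)&(Z<.1);print(m.sum(),np.arctan(np.polyfit(Y[m],Z[m],1)))
m=(X>-.12)&(X<.01)&(Y>.063)&(Y<.095)&(Z>0)&(Z<.04);print(m.sum(),np.polyfit(Y[m]-.078,Z[m],1))
E
```

```text
clock: 5.12
position: [0.4509, -0.0254, 0.0246]
ee_rot: [0.725, -0.688, 0.001, -0.001]
ft_force: [-0.4, 2.7, 4.3]
grip_width: 0.702
clock: 5.38
position: [0.4509, -0.0252, 0.0214]
ee_rot: [0.725, -0.688, 0.001, -0.001]
ft_force: [-2.4, 1.2, 4.9]
grip_width: 0.707
clk 5.375 p [ 0.4509 -0.0252  0.0214] rotvec [[0.052, -0.999, 0.003], [-0.999, -0.052, 0.001], [-0.001, -0.003, -1.0]] F [-2.4  1.2  4.9] g 0.707
431 [-0.42196389  0.05595559]
896 [-0.08178874  0.0095648 ]
```

View pics/s4.png

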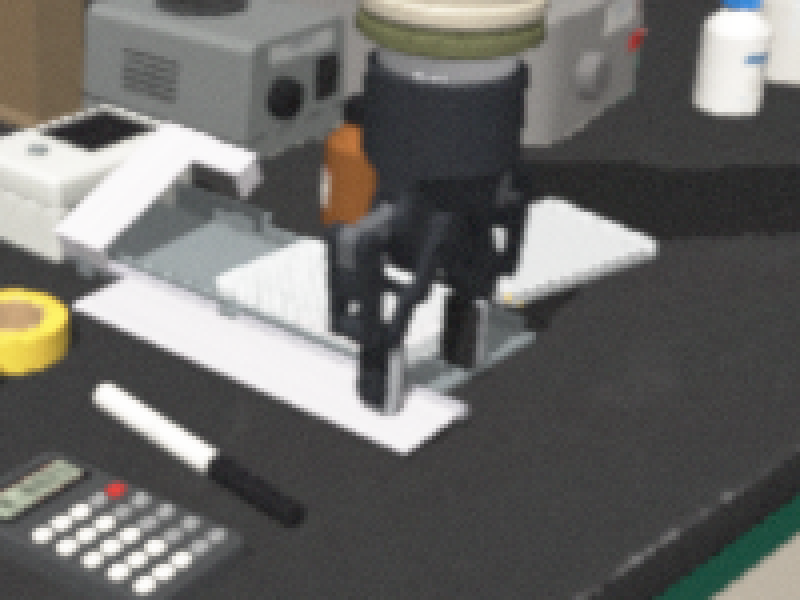

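```bash
python3 -m pendant '[[[0.8,0.04,0],[0,0,0],75],[[0.8,0.04,0],[0,0,0],75],[[0.8,0.04,0],[0,0,0],75],[[0.8,0.04,0],[0,0,0],75]]';  python3 - <<'E'
from h import *
o=read()
c=manip.camera("scene");cv2.imwrite("pics/s5.png",c["pixels"][140:290,240:440,::-1].repeat(4,0).repeat(4,1))
E
```

```text
clock: 5.98
position: [0.4799, -0.0252, 0.0203]
ee_rot: [0.725, -0.689, -0.001, 0.002]
ft_force: [-4.8, 0.8, 6.2]
grip_width: 0.703
clk 5.975 p [ 0.4799 -0.0252  0.0203] rotvec [[0.052, -0.999, -0.005], [-0.999, -0.051, -0.002], [0.001, 0.005, -1.0]] F [-4.8  0.8  6.2] g 0.703
```

View pics/s5.png

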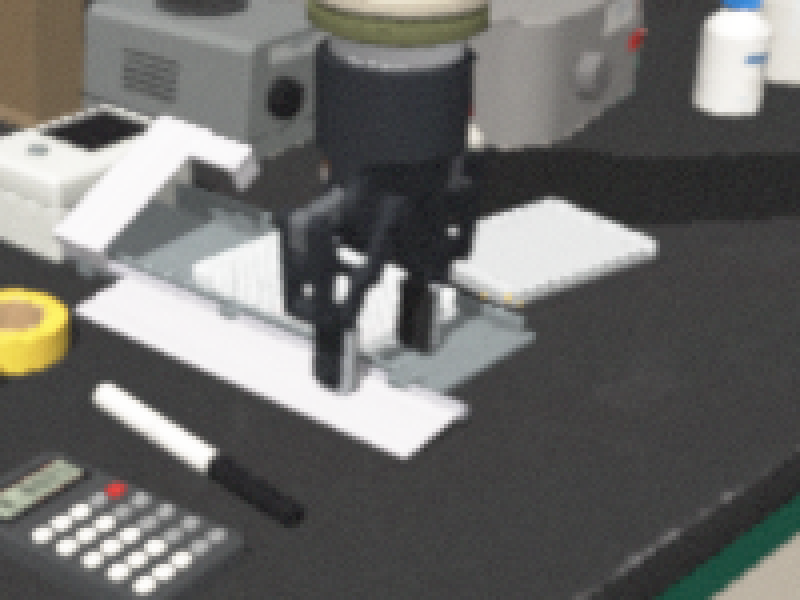

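```bash
python3 -m pendant '[[[0.9,0.05,0.1],[0,0,0],75],[[0.9,0.05,0.05],[0,0,0],75],[[0.9,0.05,0.05],[0,0,0],75],[[0.9,0.05,0.05],[0,0,0],75],[[0.9,0.05,0.05],[0,0,0],75],[[0.9,0.05,0.03],[0,0,0],75]]';  python3 - <<'E'
from h import *
o=read()
E
```

```text
clock: 6.78
position: [0.5307, -0.0247, 0.0219]
ee_rot: [0.725, -0.689, -0.004, 0.008]
ft_force: [-4.7, 0.7, 5.1]
grip_width: 0.706
clk 6.775 p [ 0.5307 -0.0247  0.0219] rotvec [[0.051, -0.999, -0.017], [-0.999, -0.051, -0.006], [0.005, 0.017, -1.0]] F [-4.7  0.7  5.1] g 0.706
```

```bash
python3 -m pendant '[[[0.9,0.12,0],[0.2,-0.4,0],75],[[0.9,0.12,0],[0.2,-0.4,0],75],[[0.9,0.12,0],[0.1,-0.4,0],75],[[0.9,0.1,0],[0.1,-0.3,0],75]]';  python3 - <<'E'
from h import *
o=read()
c=manip.camera("scene");cv2.imwrite("pics/s6.png",c["pixels"][140:290,240:440,::-1].repeat(4,0).repeat(4,1))
c=manip.camera("wrist");cv2.imwrite("pics/w6.png",c["pixels"][:,:,::-1])
E
```

```text
clock: 7.28
position: [0.5642, -0.0218, 0.0208]
ee_rot: [0.725, -0.689, -0.0, -0.001]
ft_force: [-5.4, 1.1, 6.3]
grip_width: 0.706
clk 7.275 p [ 0.5642 -0.0218  0.0208] rotvec [[0.05, -0.999, 0.002], [-0.999, -0.05, 0.002], [-0.002, -0.002, -1.0]] F [-5.4  1.1  6.3] g 0.706
```

View pics/s6.png

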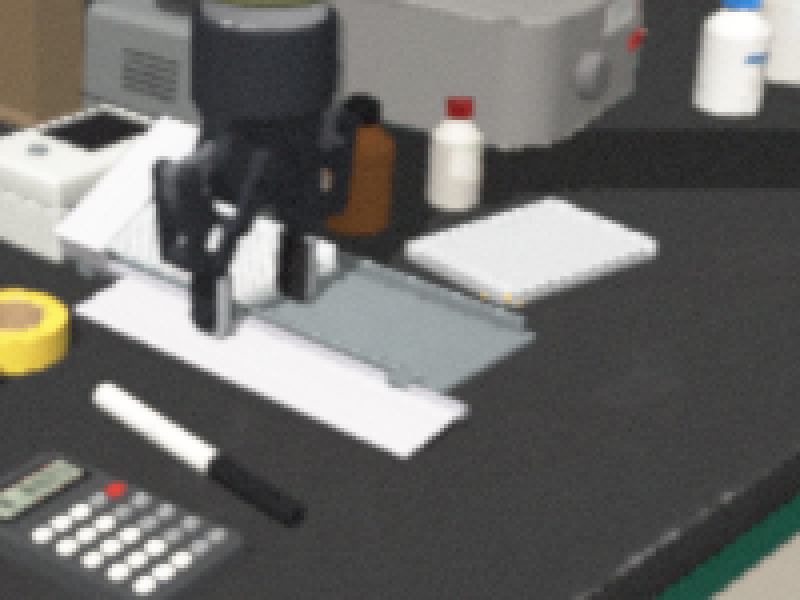

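View pics/w6.png

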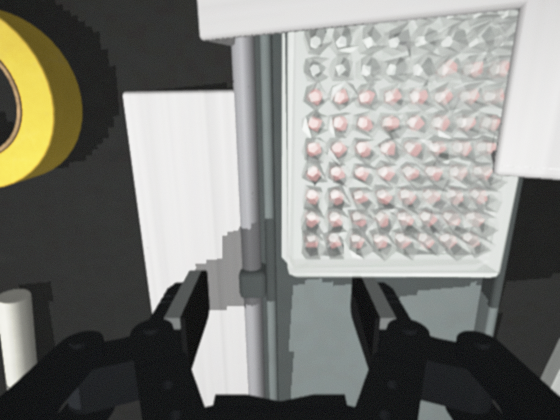

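```bash
python3 -m pendant '[[[0.9,0.08,0.05],[0,0,0],75],[[0.9,0.08,0.05],[0.1,-0.3,0],75],[[0.9,0.08,0.05],[0.1,-0.3,0],75],[[0.9,0.08,0.05],[0.1,-0.3,0],75],[[0.8,0.08,0.05],[0.1,-0.3,0],75]]';  python3 - <<'E'
from h import *
o=read()
c=manip.camera("scene");cv2.imwrite("pics/s7.png",c["pixels"][140:290,200:400,::-1].repeat(4,0).repeat(4,1))
c=manip.camera("wrist");cv2.imwrite("pics/w7.png",c["pixels"][:,:,::-1])
th=.0511
d=o["position"][:2]-[.6267,-.0588];print((d[0]*np.cos(th)+d[1]*np.sin(th)),(-d[0]*np.sin(th)+d[1]*np.cos(th)))
E
```

```text
clock: 8.0
position: [0.606, -0.0199, 0.0221]
ee_rot: [0.724, -0.689, 0.003, -0.007]
ft_force: [-4.5, 0.5, 6.5]
grip_width: 0.705
clk 8.0 p [ 0.606  -0.0199  0.0221] rotvec [[0.049, -0.999, 0.015], [-0.999, -0.049, 0.006], [-0.005, -0.015, -1.0]] F [-4.5  0.5  6.5] g 0.705
-0.018655195982496306 0.039928009988519086
```

View pics/w7.png

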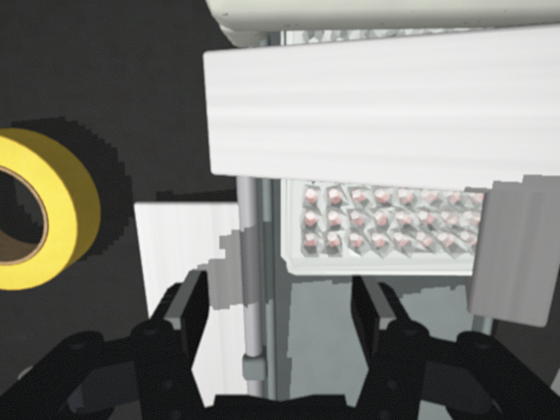

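View pics/s7.png

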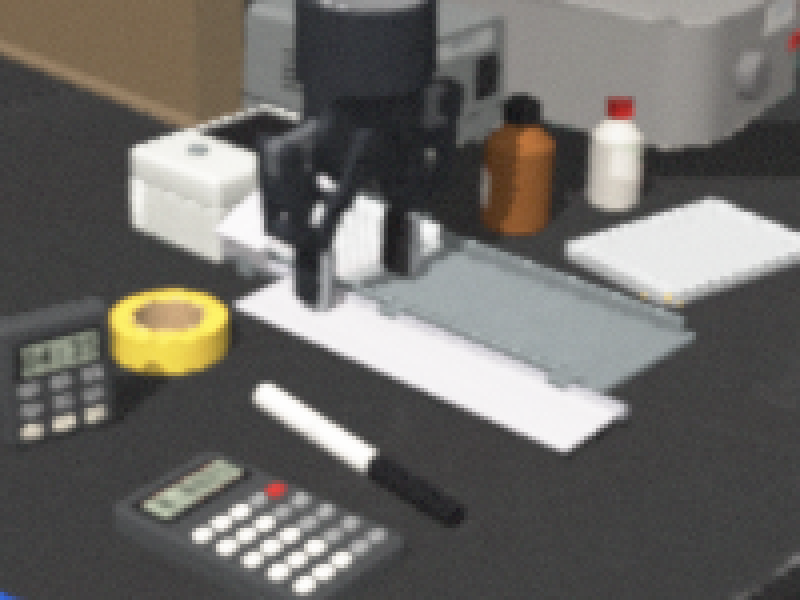

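```bash
python3 -m pendant '[[[0.5,0.05,0],[-0.2,0.4,0],75],[[0.5,0.05,0],[-0.1,0.3,0],75],[[0.4,0.04,0],[0,0,0],75]]';  python3 - <<'E'
from h import *
o=read()
c=manip.camera("wrist");T=pose(c,o);th=.0511
cv2.imwrite("pics/w8.png",c["pixels"][:,:,::-1])
d=o["position"][:2]-[.6267,-.0588];print((d[0]*np.cos(th)+d[1]*np.sin(th)),(-d[0]*np.sin(th)+d[1]*np.cos(th)))
E
```

```text
clock: 8.48
position: [0.6125, -0.0198, 0.0219]
ee_rot: [0.723, -0.691, -0.005, 0.007]
ft_force: [-30.5, -0.6, 31.7]
grip_width: 0.706
clk 8.475 p [ 0.6125 -0.0198  0.0219] rotvec [[0.045, -0.999, -0.016], [-0.999, -0.045, -0.003], [0.002, 0.016, -1.0]] F [-30.5  -0.6  31.7] g 0.706
-0.012175361333577911 0.03966737494586703
```

View pics/w8.png

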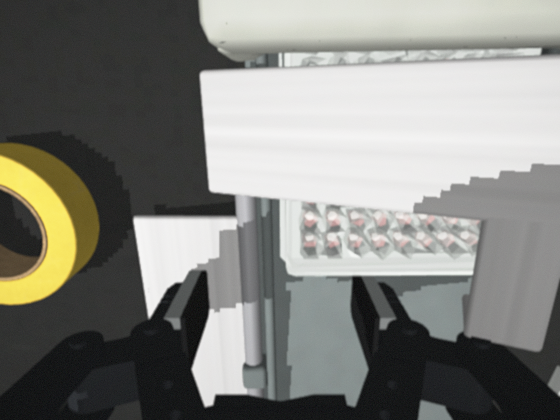

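```bash
python3 -m pendant '[[[-0.3,0,0.05],[0,0,0],75]]';  python3 - <<'E'
from h import *
o=read()
c=manip.camera("wrist");T=pose(c,o);th=.0511
P=xyz(c,T);d=P[...,:2]-[.6267,-.0588];X=d[...,0]*np.cos(th)+d[...,1]*np.sin(th);Y=-d[...,0]*np.sin(th)+d[...,1]*np.cos(th)
for col in (300,330,420,450):
    print(col,[(r,round(1000*X[r,col],1),round(1000*Y[r,col]),round(1000*P[r,col,2],1)) for r in range(256,292,3)])
im=c["pixels"][180:390,170:520,::-1];cv2.imwrite("pics/w9.png",cv2.resize(im,None,fx=2.2,fy=2.2))
z=P[...,2];cv2.imwrite("pics/w9z.png",cv2.applyColorMap(np.clip(z/0.1*255,0,255).astype(np.uint8),2))
c=manip.camera("scene");cv2.imwrite("pics/s9.png",cv2.resize(c["pixels"][140:240,230:350,::-1],None,fx=6,fy=6))
print(read()["position"])
E
```

```text
clock: 8.65
position: [0.6103, -0.02, 0.0232]
ee_rot: [0.722, -0.691, -0.004, 0.006]
ft_force: [3.7, 1.5, 4.9]
grip_width: 0.703
clk 8.65 p [ 0.6103 -0.02    0.0232] rotvec [[0.044, -0.999, -0.015], [-0.999, -0.044, -0.003], [0.002, 0.015, -1.0]] F [3.7 1.5 4.9] g 0.703
300 [(256, np.float64(4.1), 30, np.float64(20.7)), (259, np.float64(3.0), 30, np.float64(21.0)), (262, np.float64(1.5), 30, np.float64(20.5)), (265, np.float64(0.9), 30, np.float64(21.9)), (268, np.float64(-1.3), 30, np.float64(20.2)), (271, np.float64(-9.0), 29, np.float64(7.8)), (274, np.float64(-10.9), 29, np.float64(7.0)), (277, np.float64(-12.5), 29, np.float64(6.8)), (280, np.float64(-14.4), 29, np.float64(6.0)), (283, np.float64(-15.6), 29, np.float64(6.4)), (286, np.float64(-16.9), 29, np.float64(6.9)), (289, np.float64(-18.6), 29, np.float64(6.4))]
330 [(256, np.float64(4.6), 19, np.float64(22.0)), (259, np.float64(3.1), 19, np.float64(21.5)), (262, np.float64(1.3), 19, np.float64(20.5)), (265, np.float64(0.7), 19, np.float64(21.7)), (268, np.float64(-1.4), 19, np.float64(20.1)), (271, np.float64(-9.6), 16, n
[... 931 characters left out ...]
9, np.float64(2.8), -27, np.float64(21.6)), (262, np.float64(1.0), -28, np.float64(20.5)), (265, np.float64(0.2), -27, np.float64(21.5)), (268, np.float64(-9.0), -36, np.float64(6.2)), (271, np.float64(-10.1), -35, np.float64(6.9)), (274, np.float64(-11.4), -35, np.float64(7.2)), (277, np.float64(-13.4), -36, np.float64(6.2)), (280, np.float64(-14.7), -36, np.float64(6.4)), (283, np.float64(-16.4), -37, np.float64(6.1)), (286, np.float64(-17.2), -36, np.float64(7.3)), (289, np.float64(-18.9), -37, np.float64(7.0))]
clk 8.75 p [ 0.6101 -0.0201  0.0231] rotvec [[0.044, -0.999, -0.015], [-0.999, -0.044, -0.003], [0.002, 0.015, -1.0]] F [0.2 0.7 6.2] g 0.705
[ 0.6100617  -0.02011775  0.02313782]
```

View pics/s9.png

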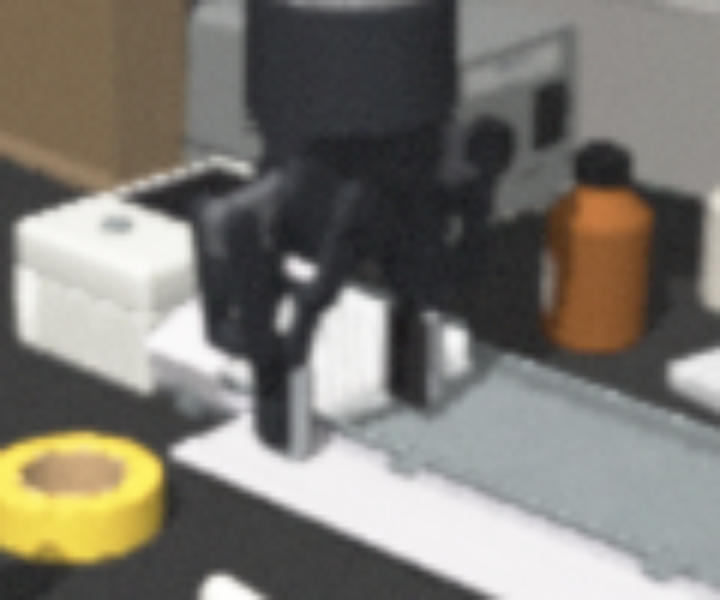

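View pics/w9.png

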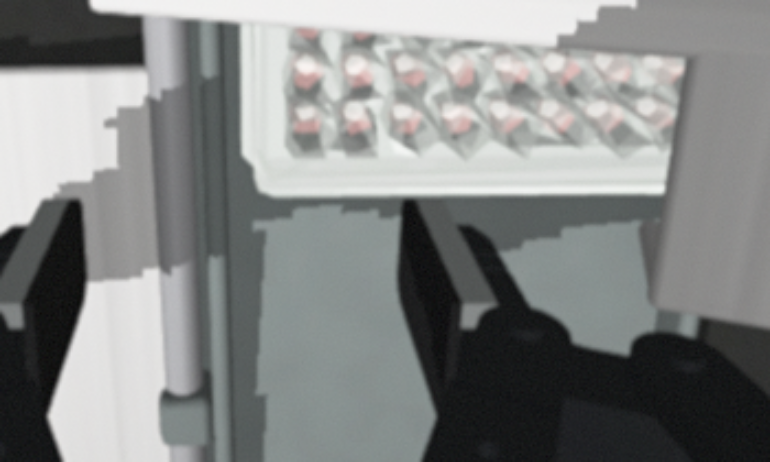

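View pics/w9z.png

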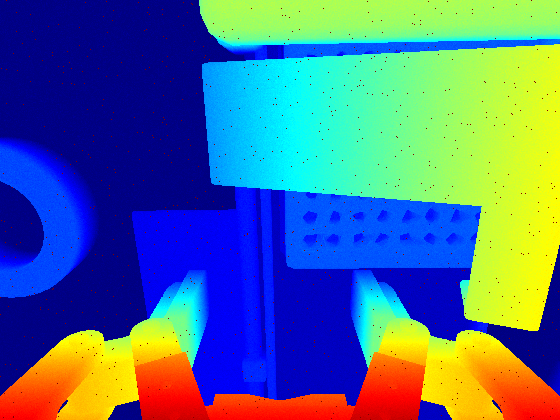

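```bash
python3 -m pendant '[[[0,0.2,0.2],[0,-0.5,0.2],75],[[0,0.15,0.15],[0,-0.5,0.2],75]]';  cat > chk.py <<'E'
from h import *
import sys
o=read()
c=manip.camera("wrist");T=pose(c,o);th=.0511
P=xyz(c,T);d=P[...,:2]-[.6267,-.0588];X=d[...,0]*np.cos(th)+d[...,1]*np.sin(th);Y=-d[...,0]*np.sin(th)+d[...,1]*np.cos(th);Z=P[...,2]
m=(Y>15)*0
m=(Y>.018)&(Y<.032)&(Z>.019)&(Z<.024)&(X>-.03)&(X<.03);print("plate rear X",np.percentile(X[m],1)*1000, m.sum())
m=(Y>-.046)&(Y<-.022)&(Z>.03)&(X>-.004)&(X<.03)&(Z<.1);print("strip z",np.percentile(Z[m],[5,50,95]),m.sum())
for q in ((330,470),(340,480),(320,430)):print(q,[round(float(a[q])*1000,1) for a in (X,Y,Z)])
m=(X>.036)&(X<.07)&(Y>-.02)&(Y<.045)&(Z>.027)&(Z<.1);print("cover rad",np.arctan(np.polyfit(Y[m],Z[m],1))[0])
d=o["position"][:2]-[.6267,-.0588];print("tcp",(d[0]*np.cos(th)+d[1]*np.sin(th)),(-d[0]*np.sin(th)+d[1]*np.cos(th)))
cv2.imwrite(f"pics/w{sys.argv[1]}.png",c["pixels"][:,:,::-1])
E
python3 chk.py 10
```

```text
clock: 9.0
position: [0.6103, -0.0188, 0.0267]
ee_rot: [0.724, -0.689, 0.003, 0.001]
ft_force: [-0.3, -2.5, 3.2]
grip_width: 0.705
clk 9.0 p [ 0.6103 -0.0188  0.0267] rotvec [[0.05, -0.999, 0.004], [-0.999, -0.05, -0.006], [0.006, -0.003, -1.0]] F [-0.3 -2.5  3.2] g 0.705
plate rear X -1.0164058879425226 2265
strip z [0.04601177 0.04888524 0.07050732] 6188
(330, 470) [-2.8, -16.0, 61.8]
(340, 480) [-1.7, -15.5, 67.9]
(320, 430) [-36.8, -30.7, 6.0]
cover rad -0.22562929717138044
tcp -0.01430729489328246 0.04081740516086282
```

View pics/w10.png

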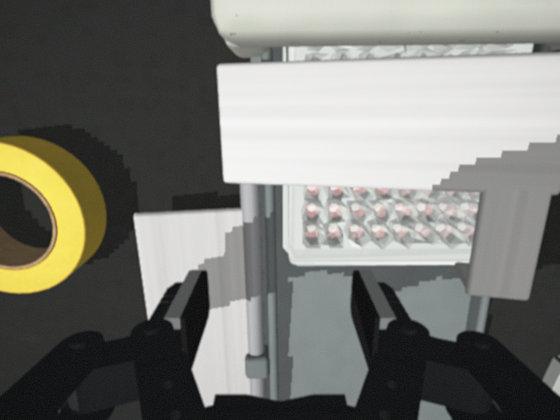

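```bash
python3 -m pendant '[[[0.3,0.05,-0.05],[0,0,0],75]]'; python3 -m pendant '[[[0.3,0.03,0],[0,0,0],75]]'; python3 -m pendant '[[[0.3,0.03,0],[0,0,0],75]]';python3 chk.py 11
```

```text
clock: 9.18
position: [0.6128, -0.0181, 0.0262]
ee_rot: [0.725, -0.689, 0.003, 0.001]
ft_force: [-3.0, -0.6, 4.0]
grip_width: 0.706
clock: 9.3
position: [0.6155, -0.0176, 0.0259]
ee_rot: [0.725, -0.689, 0.003, 0.001]
ft_force: [-4.1, -1.1, 4.3]
grip_width: 0.706
clock: 9.43
position: [0.6184, -0.017, 0.0257]
ee_rot: [0.725, -0.689, 0.002, 0.002]
ft_force: [-1.8, -0.3, 4.8]
grip_width: 0.706
clk 9.425 p [ 0.6184 -0.017   0.0257] rotvec [[0.051, -0.999, 0.001], [-0.999, -0.051, -0.005], [0.005, -0.001, -1.0]] F [-1.8 -0.3  4.8] g 0.706
plate rear X 4.640196966708716 1736
strip z [0.04995308 0.05272571 0.0549817 ] 5497
(330, 470) [4.9, -15.2, 59.9]
(340, 480) [6.6, -14.2, 66.8]
(320, 430) [-28.4, -29.2, 5.5]
cover rad -0.27058793750108234
tcp -0.006199934134452627 0.04212684306149384
```

View pics/w11.png

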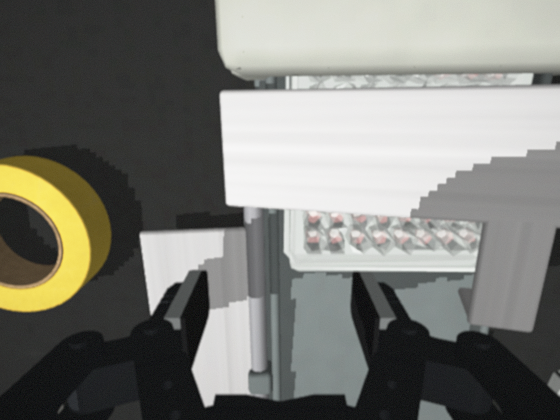

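```bash
python3 -m pendant '[[[0.25,0.02,0.03],[0,0,0],75]]'; python3 -m pendant '[[[0.2,0.02,0.02],[0,0,0],75]]';python3 chk.py 12
```

```text
clock: 9.6
position: [0.6213, -0.0166, 0.0259]
ee_rot: [0.725, -0.689, 0.002, 0.001]
ft_force: [-2.4, -0.9, 2.8]
grip_width: 0.708
clock: 9.72
position: [0.6234, -0.0163, 0.026]
ee_rot: [0.725, -0.689, 0.002, 0.001]
ft_force: [-2.3, -0.7, 3.9]
grip_width: 0.707
clk 9.725 p [ 0.6234 -0.0163  0.026 ] rotvec [[0.051, -0.999, 0.001], [-0.999, -0.051, -0.005], [0.005, -0.001, -1.0]] F [-2.3 -0.7  3.9] g 0.707
plate rear X 10.042366423930776 1364
strip z [0.04906197 0.05192634 0.05409449] 5161
(330, 470) [10.7, -14.0, 61.2]
(340, 480) [12.2, -13.2, 67.9]
(320, 430) [-22.3, -28.0, 7.2]
cover rad -0.2605905894998518
tcp -0.001124949860936972 0.0426614039589733
```

```bash
python3 -m pendant '[[[-0.5,-0.03,0],[0,0,0],75],[[-0.6,-0.03,0],[0,0,0],75]]'; python3 chk.py 13; python3 -m pendant '[[[0,0,0.2],[0,0,0],75],[[0,0,0.2],[0,0,0],75],[[0,0,0.2],[0,0,0],75],[[0,0,0.4],[0,0,0],75],[[0,0,0.8],[0,0,0],75],[[0,0,2],[0,0,0],75]]';python3 chk.py 14
```

```text
clock: 10.02
position: [0.6143, -0.0165, 0.027]
ee_rot: [0.725, -0.689, 0.003, -0.001]
ft_force: [2.5, 0.6, 2.5]
grip_width: 0.703
clk 10.025 p [ 0.6143 -0.0165  0.027 ] rotvec [[0.05, -0.999, 0.006], [-0.999, -0.051, -0.004], [0.004, -0.006, -1.0]] F [2.5 0.6 2.5] g 0.703
plate rear X 9.964196341165652 1471
strip z [0.04555651 0.04860945 0.05071057] 5729
(330, 470) [0.8, -14.5, 61.3]
(340, 480) [2.8, -13.2, 68.6]
(320, 430) [-32.4, -28.5, 6.5]
cover rad -0.22377226968668523
tcp -0.010228553930428097 0.04287365512201594
clock: 10.82
position: [0.611, -0.0169, 0.0648]
ee_rot: [0.725, -0.689, 0.001, 0.002]
ft_force: [0.7, 0.1, -0.1]
grip_width: 0.708
clk 10.825 p [ 0.611  -0.0169  0.0648] rotvec [[0.051, -0.999, -0.001], [-0.999, -0.051, -0.004], [0.004, 0.001, -1.0]] F [ 0.7  0.1 -0.1] g 0.708
plate rear X 10.275334673828189 960
strip z [0.03002349 0.0302673  0.03090236] 415
(330, 470) [-1.7, -14.1, 99.9]
(340, 480) [-1.6, -14.6, 104.6]
(320, 430) [-60.9, -46.6, 7.3]
cover rad 0.001078810211195949
tcp -0.013549391813013296 0.042679281616131895
```

View pics/w14.png

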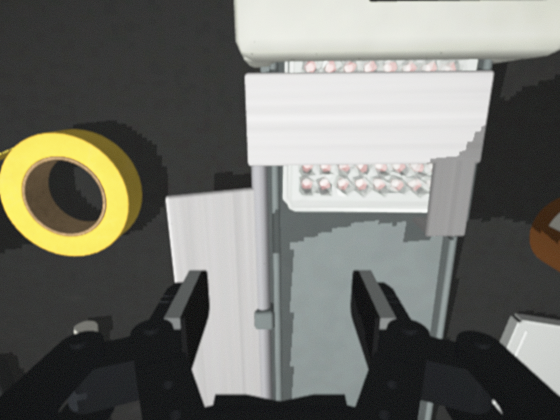

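The cover reads 0.001 rad (shut), and the plate's rear edge at (360,212) lies past the front of the lip at (447,237). I'll retreat and check from above.

```bash
python3 -m pendant '[[[0,0,3],[0,0,0],75],[[-1,0,4],[0,0,0],75],[[-3,-1,4],[0,0,0],75],[[-4,-3,3],[0,0,0],75],[[-4,-4,0],[0,0,0],75],[[-3,-5,0],[0,0,0],75],[[-2,-5,0],[0,0,0],75],[[0,-5,0],[0,0,0],75],[[0,0,0],[0,0,0],75],[[0,0,0],[0,0,0],75]]'
python3 - <<'E'
from h import *
c=manip.camera("top");cv2.imwrite("pics/t15.png",c["pixels"][:,:,::-1])
T=pose(c);P=xyz(c,T);th=.0511;d=P[...,:2]-[.6267,-.0588];X=d[...,0]*np.cos(th)+d[...,1]*np.sin(th);Y=-d[...,0]*np.sin(th)+d[...,1]*np.cos(th);Z=P[...,2]
m=(X>.04)&(X<.07)&(Y>-.04)&(Y<.045)&(Z>.02)&(Z<.1);print("cover",np.polyfit(Y[m],Z[m],1))
m=(Y>-.018)&(Y<.035)&(Z>.017)&(Z<.025)&(X>-.03)&(X<.03);print("rear",np.percentile(X[m],2),m.sum())
cv2.imwrite("pics/t15c.png",cv2.resize(c["pixels"][95:295,230:450,::-1],None,fx=3,fy=3))
E
```

```text
clock: 12.12
position: [0.4384, -0.2494, 0.2241]
ee_rot: [0.727, -0.687, 0.01, -0.002]
ft_force: [-0.7, -0.2, -0.4]
grip_width: 0.708
cover [-0.0001151   0.02893322]
rear 0.01077392141782503 202
```

View pics/t15c.png

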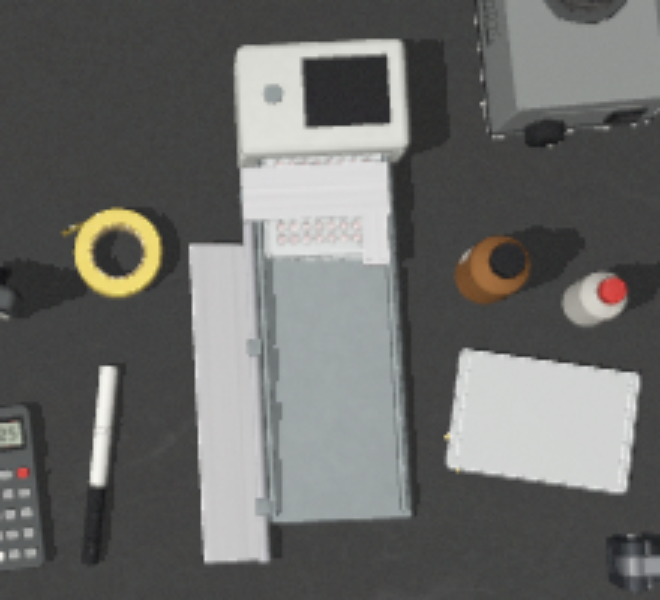

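View pics/t15.png

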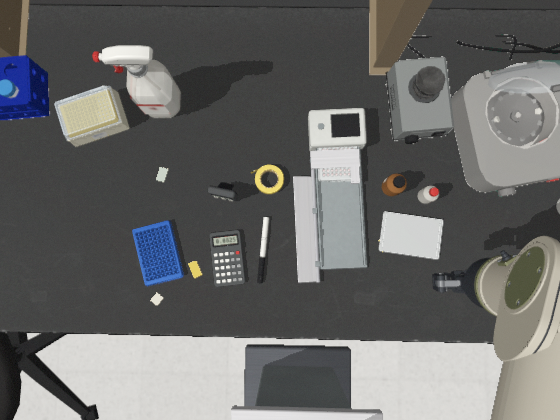

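```bash
python3 -c "
from workcell import manip
print(manip.hand_in())"
```

```text
the job is handed in; nothing more can be done
None
```

The plate is in the reader and the cover has sprung shut behind it. I handed the job in at about 12 s on the robot's clock. I held the treadle down with the left fingertip and pushed the white plate along the lane with the right one. I then backed off the plate and eased the treadle up.

**Last checks (after retreating):**
- **Cover:** slope 0.000 rad and top at z ≈ 29 mm, so fully shut.
- **Plate:** rear edge at reader x ≈ 10–11 mm, behind the lip. That puts its centre at about 72–74 mm, inside the 67–76 mm window.
- **Other objects:** in the top picture the bystanders look unmoved, judged by eye. The wrist force is back to about zero, and the robot is clear of everything.

**One problem on the way:** partway in, the wrist force rose to about 30 N on each of two axes (roughly 44 N combined). The right finger's linkage was probably pressing on the raised cover strip. I could not measure the contact force itself, so I can't rule out a brief touch near the 40 N limit. I backed off, lowered the cover to about 0.25 rad, and finished at under 6 N.

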